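Load a bar into the drill jig and latch it

ROBOT

A 6-joint arm with a two-finger parallel gripper is mounted at the origin on the work surface; the furniture and walls round the work are solid. World frame = base frame: x ahead of the robot, y to its left, z up, the work surface at z = 0. Lengths are in mm, angles in rad, forces in N, time in s.
With the tool pointing down it reaches from about 400 to 925 mm from the base axis. Payload 12.5 kg.
Tool frame: the origin (TCP) lies on the mounting face of the last link; the fingertips stand 190 mm ahead of it and the grasp point (between the pads) lies 171 mm ahead of it (env.tcp_to_tips is the distance from the TCP to the fingertips, in mm); x points along the fingers, y is the direction in which the jaws open and shut, and the axes are right-handed (so a half turn about x gives the same grasp; the last joint's range is limited). The gripper opens to 95 mm and grips with 3 to 60 N. Pads are 20 mm wide; open, the fingers measure 119 mm over their backs; the gripper's body (75 mm by 180 mm) begins 59 mm behind the grasp point.
Start: joints at [-1.312, 0.491, 1.559, -0, 1.092, -0.106], TCP at [222.996, -583.865, 404.761] pointing down, gripper open.
Joint ranges: [-3.1, 3.1], [-0.84, 2.19], [0.05, 2.79], [-1.13, 4.28], [0.06, 2.93], [-2.69, 2.69]. Speed limits (rad/s): [2.22, 2.22, 2.79, 3.14, 3.14, 3.14].

INTERFACE

Orientations are given as [roll, pitch, yaw] about the fixed x, y, z axes, in that order (R = Rz(yaw) Ry(pitch) Rx(roll)).
In Python, from cell import monitor, cams, job, env gives the robot as it stands. The module is installed in compiled form; this text tells all that it offers.
- The arm moves only by the tool apply_moves, never from a script. Its argument "series" is a list of rows, each a list of 3 entries, a list of its own where there are three numbers: the closure, from -1 (fully open) to 1 (shut), so that 0 is half open, then the shift along the tool's x, y, z in cm, then the turn about the tool's x in rad. A call has 1 to 20 rows; each row is the pose to reach, as a shift and turn from the pose commanded when the call began, along the tool's axes at that moment; what a row does not reach only later rows make up. A row lasts 1/8 s, in which the tool goes at most 62.5 mm and 10.7 degrees, less where a joint would pass 70% of its speed; a pose out of reach is approached as far as the arm can. A call with a gripper value outside its range is refused whole. The fingers move at their own pace and stop on an object; the grip force is fixed at half the most. Time passes only in rows, so rows that repeat a pose let the fingers close. It gives the time, the measured TCP pose, the force and the opening at its end, in the units of the state.
- monitor.state(): the state, without advancing time (a new reading comes with each control period).
- cams.read_camera(name): name is "side" or "top"; returns a dict with "image" (420x560x3 uint8, red, green, blue), "fx", "fy", "cx", "cy" (pixels), "position" and "orientation" of the camera in the world. Camera axes: x right, y down, z forward; pixel columns grow to the right and rows downward; lengths in mm; the calibration is good to about 2 mm. A picture is of the moment at which its call begins. There is no depth.
- job.job_done(): hands the job in, once; it reports no verdict.
The state is a dict: "t": time; "joints": joint angles; "qvel": joint speeds; "tau": joint torques, N m; "eef_pos": TCP position; "tcp_rot": TCP orientation; "ft_force": force on the tool from outside, world axes, zero at the start; "moment": the same for the moment, N m; "opening": opening from 0.0 (shut) to 1.0 (fully open).
Only numpy, scipy, OpenCV 4.12 (cv2) and the standard library are available. Lean on these libraries where they do the work, as an engineer would, in place of code of your own. Each camera call takes 0.05 s, during which the arm holds its last target. There are 200 camera calls.

TASK

Load the ground steel bar into the drill jig: lay it on the jig's open bed, slide it lengthwise between the guide rails and under the bushing plate until its end is fully home against the stop, then swing the latch arm all the way shut behind the bar's tail. Leave the brush, the caliper, the tin and the hex key where they lie.

Things in the scene. Friction and masses are not known exactly. Their poses are not given: they have to be found in the camera images.
- ground_bar: the loose ground steel bar, plain grey metal with small tapped holes, 32 wide (its x) x 270 long (its y) x 20 high mm, about 0.8 kg; starts flat on the table; origin at the centre of its underside; either end may go in first
- bar_centre (a point): the centre of the ground steel bar, 10 mm above its underside
- drill_jig: the drill jig, fixed to the table: dark steel bed 150 wide (x -75 to 75) x 335 long (y -170 to 165) x 16 mm thick. Origin on the table below the middle of a fully loaded bar: the bar slides along +y and when loaded lies at x = 0 from y = -135 to 135, underside at z = 16. Bed open above for y < -6, save the latch pivot and a 6 mm pin at x = -44, y = -132, up to z = 32
- channel_mouth (a point): where the bar goes in under the bushing plate, on the bed: x = 0, y = 10, z = 16 mm of the jig. Two guide rails leave a channel 36 mm wide from y = 10 to 135, with flared mouths from y = -6 (54 mm wide there) to 12; the grey bushing plate (84 wide, y 5 to 155, z 39.5 to 51.5, three bushings up to z = 58, chamfered lip) roofs it, leaving 3.5 mm above the bar
- stop_face (a point): middle of the end stop's face at the channel's far end, on the bed: x = 0, y = 135, z = 16 mm of the jig; a loaded bar's end touches it
- latch (a joint): angle of the latch arm in rad: 0 = shut, the arm lying across the channel square behind the tail of a loaded bar with 1 mm to spare, hard against its stop; grows as the arm swings out, away from the bushing plate, to 2.4; it starts open and stays where it is left (light friction)
- latch_pivot (a point): the latch's upright pivot axis, at x = -60, y = -146, z = 32 mm of the jig (the arm's top face). With the latch at angle q the arm points along (cos q, -sin q) in the jig's x, y. The arm is 20 mm wide, from z = 20 to 32; its round pivot end is 25 mm across, the screw goes up to z = 37
- latch_knob (a point): the black round knob upright on the latch's free end, 100 mm from the pivot axis: 20 mm across from z = 40 to 62, top at about z = 65; this point is on its axis at z = 50
- chip_brush: chip brush with wooden handle, 43 x 168 x 12 mm, a bystander
- caliper: vernier caliper, 69 x 232 x 8 mm, a bystander
- grease_tin: round metal tin with a red square on its lid, 70 mm across, 37 high, a bystander
- hex_key: black hex key, 29 x 103 x 7 mm, a bystander

How it is judged:
By the outcome, as a careful person would: the job done as asked, in the order asked, and still so for the second after the job is handed in, with the robot touching nothing.
It also fails if it takes over 58 s, if anything falls off the work surface, if the arm or the gripper's body presses on something with over 40 N, if the wrist force passes 120 N, or if a joint passes its speed limit or range.

## Working session

There is one attempt and no reset: what is moved stays moved. The work goes in short steps, Python scripts to look and compute and a tool call to move; the robot and the scene stay as the last step left them, time stands still between calls to the robot, and variables do not carry over. Pictures are saved under pics/ and viewed, about 8 in all and at most 12, crops included, and the job is handed in when it is done.

Besides the shell and the picture viewer there is one more tool, called by a JSON object that holds its "fn" and its "kwargs", one argument or row to a line. apply_moves: Moves the arm, as the interface text tells. Its arguments: {"type":"object","properties":{"series":{"type":"array"}},"required":["series"]}

```bash
mkdir -p pics
cat > h.py <<'E'
from cell import monitor,cams,job,env
import cv2,numpy as np
def snap(name,f,crop=None,s=1):
    c=cams.read_camera(name);im=c["image"][:,:,::-1]
    if crop: x0,y0,x1,y1=crop;im=im[y0:y1,x0:x1]
    cv2.imwrite("pics/"+f,cv2.resize(im,None,fx=s,fy=s,interpolation=cv2.INTER_CUBIC));return c
def rot(o):
    from scipy.spatial.transform import Rotation as R
    o=np.array(o);
    return o if o.shape==(3,3) else R.from_euler('xyz',o).as_matrix()
def w(c,u,v,z):
    d=rot(c["orientation"])@np.array([(u-c["cx"])/c["fx"],(v-c["cy"])/c["fy"],1]);p=np.array(c["position"])
    return p+d*(z-p[2])/d[2]
def px(c,P):
    q=rot(c["orientation"]).T@(np.array(P)-np.array(c["position"]));return c["fx"]*q[0]/q[2]+c["cx"],c["fy"]*q[1]/q[2]+c["cy"]
E
python3 - <<'E'
from h import *
for n in("top","side"):
    c=snap(n,n+"0.png",s=1.4);print({k:v for k,v in c.items() if k!="image"})
print(monitor.state(),env.tcp_to_tips)
E
```

```text
{'fx': 522.1802908288767, 'fy': 522.1802908288767, 'cx': 288.00691441662843, 'cy': 206.01037715541023, 'position': array([ 392.4301839 ,  -70.7577753 , 1379.25517041]), 'orientation': array([-3.00731756,  0.02164032, -1.54233266])}
{'fx': 391.0391239668061, 'fy': 391.0391239668061, 'cx': 284.98765885328123, 'cy': 208.2142885182975, 'position': array([365.90154188, 555.04595319, 649.27101467]), 'orientation': array([-2.31146981,  0.00762723, -2.8199153 ])}
{'t': 0.1, 'joints': array([-1.31161509e+00,  4.91477027e-01,  1.55940268e+00, -3.18275546e-05,
        1.09170612e+00, -1.05607671e-01]), 'qvel': array([ 0.00041328, -0.00105829, -0.00058734, -0.00045224,  0.00029147,
        0.00117452]), 'tau': array([ 2.19604553e-03, -6.13624477e+01, -2.58608651e+01,  6.93250448e-02,
        4.70067118e-02, -6.14464989e-05]), 'eef_pos': array([ 222.97526626, -583.83351316,  404.2290378 ]), 'tcp_rot': array([-1.64798802,  1.56980275,  1.85840823]), 'ft_force': array([0.75563122, 0.05325634, 1.02435686]), 'moment': array([ 0.00239533, -0.0005082 ,  0.00064547]), 'opening': 1.0018531720711872} 190.1
```

View pics/top0.png

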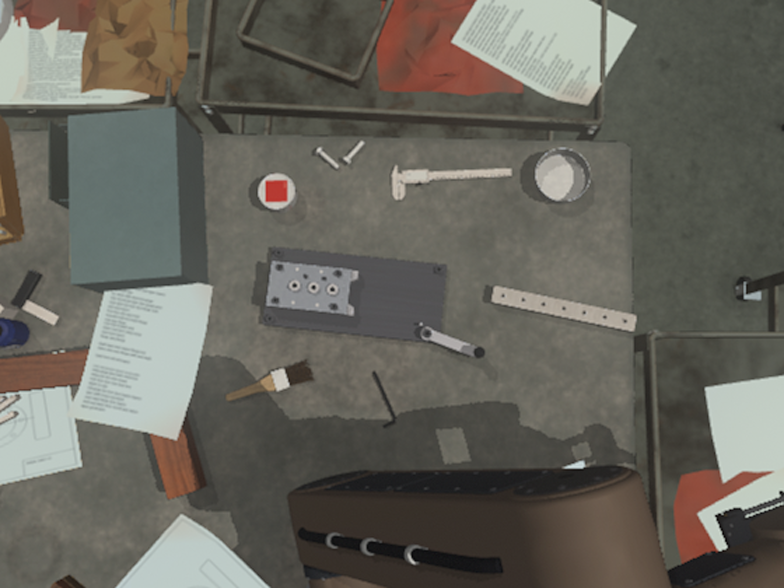

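View pics/side0.png

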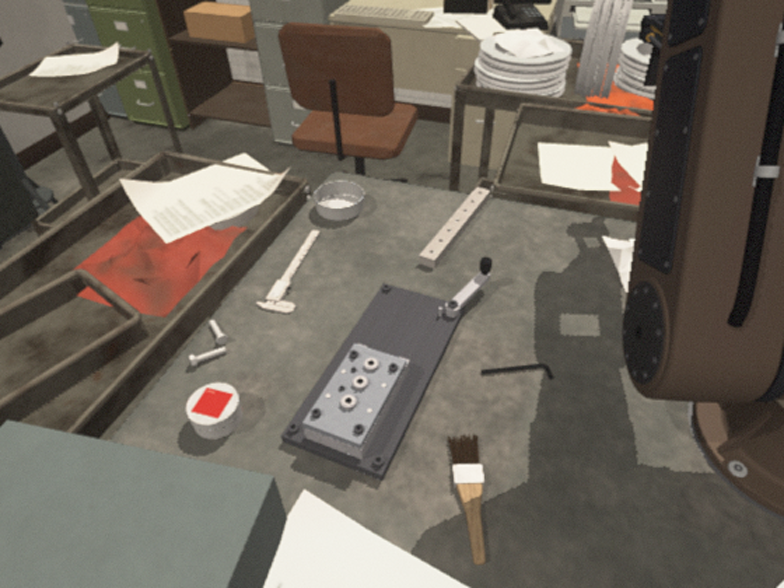

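Top view: the jig bed spans about (262,250)-(446,340), its mouth facing right (image scaled by 1.4). The bar lies at (490,293)-(636,322) and the knob at (479,352). Side view confirms the layout and shows the latch open. Next I take an enlarged crop for measuring.

Run:
```python
from h import *
snap("top","c1.png",(175,165,335,265),5)
snap("top","c2.png",(290,175,460,275),4.7)
```

```text
(no output)
```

View pics/c1.png

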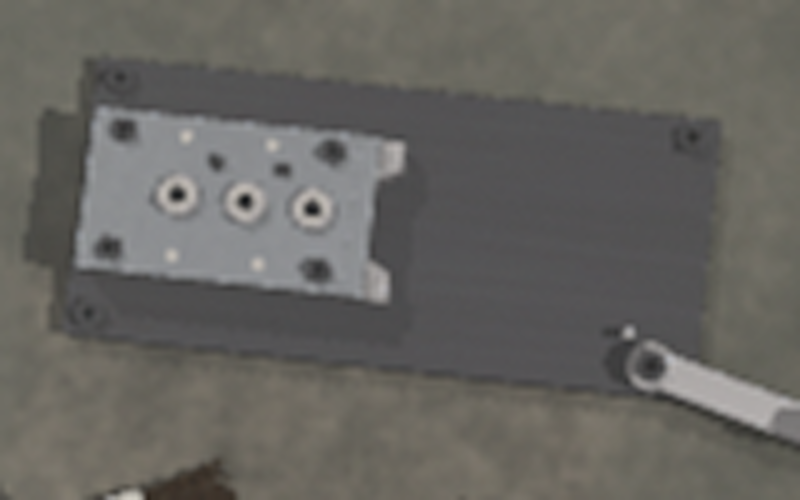

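View pics/c2.png

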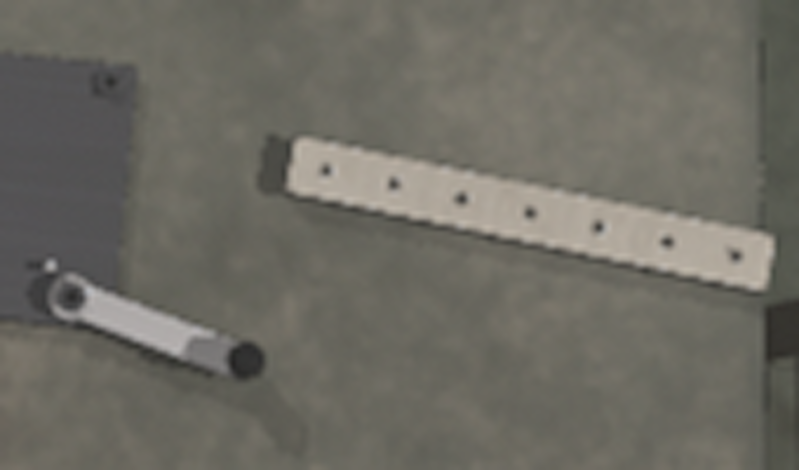

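The crops show the bed corners, plate corners, pivot screw (651,364 in c1), bar corners and holes, and knob (245,358 in c2). Next I fit the poses.

Run:
```python
from h import *
from scipy.optimize import least_squares
c=cams.read_camera("top")
u=lambda U,x0,y0,s:(x0+(U[0]+.5)/s-.5,y0+(U[1]+.5)/s-.5)
J=[((88,58),(75,165,16)),((52,338),(-75,165,16)),((720,120),(75,-170,16)),((651,364),(-60,-146,37)),((96,106),(42,155,51.5)),((76,268),(-42,155,51.5)),((376,140),(42,5,51.5)),((365,298),(-42,5,51.5))]
A=[u(p,175,165,5) for p,_ in J]
T=lambda x,P:np.array([x[0]+np.cos(x[2])*P[0]-np.sin(x[2])*P[1],x[1]+np.sin(x[2])*P[0]+np.cos(x[2])*P[1],P[2]])
f=lambda x:np.concatenate([w(c,*a,P[2])[:2]-T(x,P)[:2] for a,(_,P) in zip(A,J)])
g=w(c,230,208,50)
r=least_squares(f,[g[0],g[1],0.1],loss='soft_l1',f_scale=2)
print("jig",r.x);print(f(r.x).reshape(-1,2).round(1))
for n,P in dict(mouth=(0,10,16),stop=(0,135,16),pivot=(-60,-146,32),entry=(0,-145,16)).items():print(n,T(r.x,P).round(1))
B=[w(c,*u(p,290,175,4.7),20)[:2] for p in[(297,137),(775,235),(770,292),(288,194),(326,170),(735,255)]]
B=np.array(B);print(B.round(1),"ctr",B[:4].mean(0),B[4:].mean(0),"yaw dirs",[np.arctan2(*(a-b)[::-1]) for a,b in((B[0],B[1]),(B[3],B[2]),(B[4],B[5]))])
k=w(c,*u((245,358),290,175,4.7),65);p=T(r.x,(-60,-146,0));d=k[:2]-p[:2];print("knob",k,np.hypot(*d),"q",-(np.arctan2(d[1],d[0])-r.x[2]))
print(rot(monitor.state()["tcp_rot"]).round(3))
```

```text
jig [ 5.62613947e+02  5.93185405e+01 -7.41895448e-02]
[[-0.3  3.4]
 [-0.7  3.3]
 [-0.6  0.2]
 [ 0.6 -0.2]
 [ 1.5 -2.2]
 [ 0.7 -2.6]
 [-1.5  1.4]
 [ 0.3 -2.3]]
mouth [563.4  69.3  16. ]
stop [572.6 193.9  16. ]
pivot [492.  -81.8  32. ]
entry [551.9 -85.3  16. ]
[[ 585.5 -205.8]
 [ 537.5 -469.8]
 [ 505.9 -466.6]
 [ 553.4 -201.2]
 [ 567.3 -222.1]
 [ 525.8 -447.7]] ctr [ 545.56049116 -335.85948124] [ 546.59371226 -334.9231685 ] yaw dirs [np.float64(1.3910700156450795), np.float64(1.3938784402154247), np.float64(1.388869516292454)]
knob [ 459.42680818 -175.10185744   65.        ] 98.77951556488694 q 1.8321941239693855
[[-0.     0.357 -0.934]
 [ 0.    -0.934 -0.357]
 [-1.    -0.    -0.   ]]
```

```bash
cat >> h.py <<'E'
def plan(tg):
    """tg: list of (x,y,z,yang) -> shift cm, turn, relative to current pose"""
    s=monitor.state();R=rot(s["tcp_rot"]);p=np.array(s["eef_pos"]);ya=np.arctan2(R[1,1],R[0,1])
    print("t",round(s["t"],2),"pos",p.round(1),"yang",round(ya,4),"open",round(s["opening"],3),"F",np.round(s["ft_force"],1))
    for x,y,z,a in tg: print((R.T@(np.array([x,y,z])-p)/10).round(2).tolist(),round(-(a-ya),3))
def jig(x,y,J=(562.6,59.3,-0.0742)):
    return J[0]+np.cos(J[2])*x-np.sin(J[2])*y,J[1]+np.sin(J[2])*x+np.cos(J[2])*y
E
python3 -c "
from h import *
plan([(541,-363,270,-.18),(541,-363,192.5,-.18)])"
```

```text
t 0.25 pos [ 223.  -583.9  404.5] yang -1.206 open 0.997 F [ 1.2 -0.1  0.5]
[13.45, -9.28, -37.59] -1.026
[21.2, -9.28, -37.59] -1.026
```

{"fn": "apply_moves", "kwargs": {
  "series": [
    [-1,[13.45,-9.3,-37.6],-1.026],
    [-1,[13.45,-9.3,-37.6],-1.026],
    [-1,[13.45,-9.3,-37.6],-1.026],
    [-1,[13.45,-9.3,-37.6],-1.026],
    [-1,[13.45,-9.3,-37.6],-1.026],
    [-1,[13.45,-9.3,-37.6],-1.026],
    [-1,[13.45,-9.3,-37.6],-1.026],
    [-1,[13.45,-9.3,-37.6],-1.026],
    [-1,[13.45,-9.3,-37.6],-1.026],
    [-1,[13.45,-9.3,-37.6],-1.026]
  ]
}}

```text
t: 1.5
eef_pos: [540.2, -363.8, 270.8]
tcp_rot: [0.876, 1.57, -0.876]
ft_force: [0.7, 0.1, 0.4]
opening: 0.997
```

```bash
python3 -c "
from h import *
c=snap('side','s1.png',(260,100,420,220),5)
print([px(c,p) for p in((541,-363,20),(541,-363,80))])
plan([(541,-363,192.5,-.18)])"
```

```text
[(np.float64(330.50515386405885), np.float64(151.2445841082948)), (np.float64(332.06436777030916), np.float64(132.85721487514982))]
t 1.55 pos [ 540.3 -363.8  270.8] yang -0.1816 open 0.997 F [0.4 0.9 1.1]
[7.83, 0.05, -0.09] -0.002
```

View pics/s1.png

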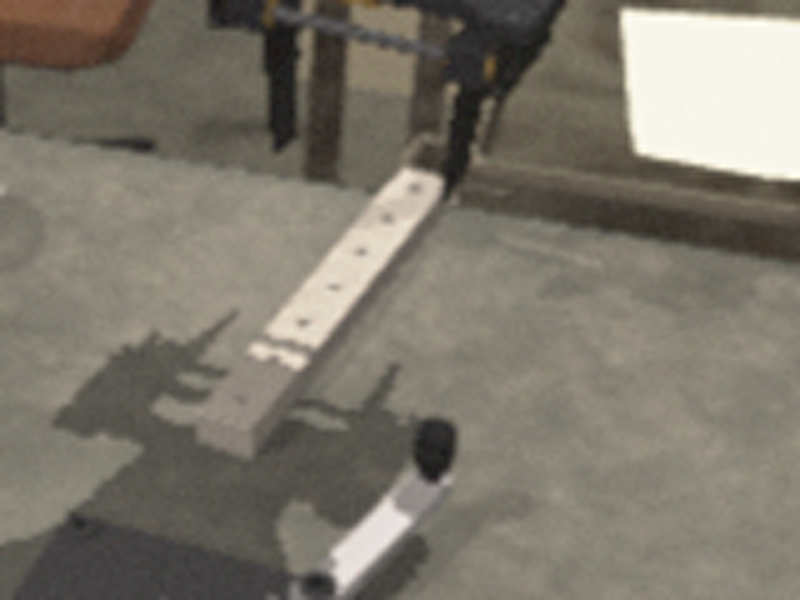

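The fingers straddle the bar (pads near (280,145) and (460,180) in the crop, bar between them). I descend and grip.

{"fn": "apply_moves", "kwargs": {
  "series": [
    [-1,[4,0,0],0],
    [-1,[7.8,0,0],0],
    [-1,[7.8,0,0],0],
    [-1,[7.8,0,0],0],
    [1,[7.8,0,0],0],
    [1,[7.8,0,0],0],
    [1,[7.8,0,0],0],
    [1,[7.8,0,0],0],
    [1,[7.8,0,0],0],
    [1,[7.8,0,0],0]
  ]
}}

```text
t: 2.8
eef_pos: [541.1, -362.8, 192.2]
tcp_rot: [0.003, 1.571, -1.748]
ft_force: [0.1, -1.2, -0.7]
opening: 0.429
```

```bash
python3 -c "
from h import *
x,y=jig(0,-152-28)
plan([(x,y,260,-.0742),(x,y,212,-.0742),(*jig(0,-28),208.5,-.0742)])"
```

```text
t 2.8 pos [ 541.1 -362.8  192.2] yang -0.18 open 0.429 F [ 0.1 -1.2 -0.7]
[-6.78, -3.54, -24.02] -0.106
[-1.98, -3.54, -24.02] -0.106
[-1.63, -5.14, -39.13] -0.106
```

Still closing (opening 0.43, the bar would read about 0.34). I give it a bit longer, then lift.

{"fn": "apply_moves", "kwargs": {
  "series": [
    [1,[0,0,0],0],
    [1,[0,0,0],0],
    [1,[0,0,0],0],
    [1,[0,0,0],0],
    [1,[-1,0,0],0],
    [1,[-3,0,0],0],
    [1,[-6.8,0,0],0],
    [1,[-6.8,0,0],0]
  ]
}}

```text
t: 3.8
eef_pos: [541.4, -363.1, 263.6]
tcp_rot: [1.039, 1.565, -0.711]
ft_force: [0.3, 0.7, -8.5]
opening: 0.334
```

{"fn": "apply_moves", "kwargs": {
  "series": [
    [1,[0,-0.7,-5],-0.05],
    [1,[0,-1.5,-10],-0.106],
    [1,[0,-2.2,-15],-0.106],
    [1,[0,-2.9,-20],-0.106],
    [1,[0,-3.5,-24],-0.106],
    [1,[0,-3.5,-24],-0.106],
    [1,[0,-3.5,-24],-0.106],
    [1,[0,-3.5,-24],-0.106]
  ]
}}

```text
t: 4.8
eef_pos: [549.5, -121.4, 259.9]
tcp_rot: [-1.05, 1.571, -2.696]
ft_force: [-0.1, -0.4, -7.4]
opening: 0.333
```

```bash
python3 -c "
from h import *
x,y=jig(0,-180)
plan([(x,y,212,-.0742)])
snap('top','t2.png',(200,165,400,265),4)
c=snap('side','s2.png',(190,130,390,280),4)"
```

```text
t 4.8 pos [ 549.5 -121.4  259.9] yang -0.075 open 0.333 F [-0.1 -0.4 -7.4]
[4.79, -0.04, -0.11] -0.001
```

View pics/s2.png

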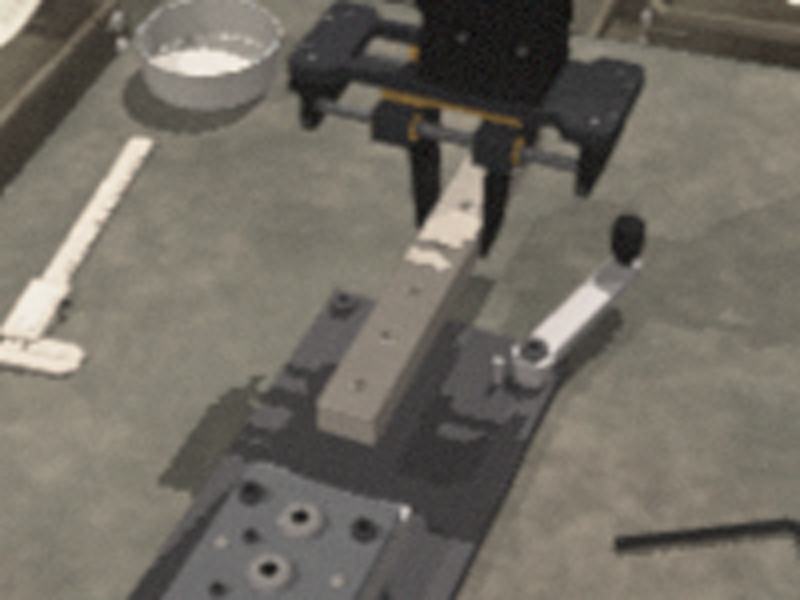

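The side view shows the bar held level above the bed, with its head (crop (320-380,400-440)) in front of the plate and the latch clear to the right. I lower it.

{"fn": "apply_moves", "kwargs": {
  "series": [
    [1,[3,0,0],0],
    [1,[4.6,0,-0.1],0],
    [1,[4.9,0,-0.1],0],
    [1,[5.0,0,-0.1],0],
    [1,[5.0,0,-0.1],0],
    [1,[5.0,0,-0.1],0]
  ]
}}

```text
t: 5.65
eef_pos: [549.7, -119.5, 210.8]
tcp_rot: [1.173, 1.57, -0.472]
ft_force: [-0.4, -0.7, -5.5]
opening: 0.331
```

```bash
python3 -c "
from h import *
plan([(*jig(0,-28),208.5,-.0742)])
snap('top','t3.png',(200,165,360,265),5)
c=snap('side','s3.png',(215,190,335,280),6.6)
print([px(c,(*jig(x,-17),36)) for x in (-16,16)],[px(c,(*jig(x,-6),39)) for x in (-27,27)])"
```

```text
t 5.65 pos [ 549.7 -119.5  210.8] yang -0.0738 open 0.331 F [-0.4 -0.7 -5.5]
[0.22, -0.04, -15.12] 0.0
[(np.float64(283.12389682570176), np.float64(249.9620392830555)), (np.float64(269.11908072691557), np.float64(245.61571983014784))] [(np.float64(285.96638330277625), np.float64(254.26525636943649)), (np.float64(262.09631782927266), np.float64(246.79187109755205))]
```

View pics/t3.png

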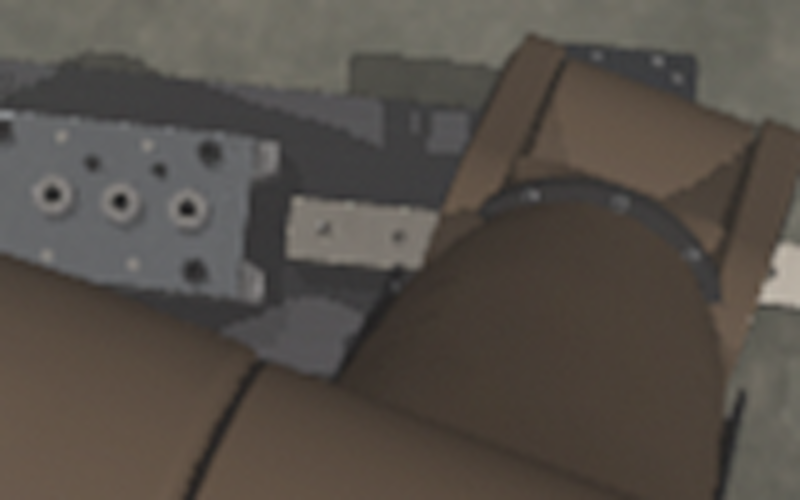

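The bar's head is at (290,229) in the crop, just short of the mouth, with the rail ends near (268,158) and (253,282). I compare it with the bushing line.

```bash
python3 -c "
from h import *
c=cams.read_camera('top')
W=lambda U,z:w(c,200+(U[0]+.5)/5-.5,165+(U[1]+.5)/5-.5,z)
a=-.0742
def inv(P):
    d=np.array(P[:2])-(562.6,59.3);return [round(float(v),1) for v in (np.cos(a)*d[0]+np.sin(a)*d[1],-np.sin(a)*d[0]+np.cos(a)*d[1])]
for U in[(52,194),(120,201),(187,208)]:print('bush',inv(W(U,58)))
for U in[(292,198),(288,260),(323,229),(399,237)]:print('bar',inv(W(U,38)))
for U in[(248,136),(238,298)]:print('plate',inv(W(U,51.5)))
for U in[(279,141),(277,174),(266,262),(262,302)]:print('rail',inv(W(U,39)))
"
```

```text
bush [1.4, 104.2]
bush [1.3, 68.9]
bush [1.1, 34.3]
bar [14.2, -16.8]
bar [-18.2, -18.3]
bar [-0.3, -34.6]
bar [-0.5, -74.3]
plate [42.3, 8.1]
plate [-41.7, 3.8]
rail [43.2, -6.9]
rail [25.8, -7.8]
rail [-20.5, -7.2]
rail [-41.4, -7.4]
```

{"fn": "apply_moves", "kwargs": {
  "series": [
    [1,[0.15,0.15,0],0],
    [1,[0.2,0.15,-0.5],0],
    [1,[0.2,0.15,-1.2],0],
    [1,[0.2,0.15,-2],0],
    [1,[0.2,0.15,-3],0],
    [1,[0.2,0.15,-4],0],
    [1,[0.2,0.15,-5],0],
    [1,[0.2,0.15,-5],0]
  ]
}}

```text
t: 6.8
eef_pos: [555.0, -68.4, 208.5]
tcp_rot: [2.579, 1.57, 0.935]
ft_force: [0.3, 6.8, 4.1]
opening: 0.335
```

{"fn": "apply_moves", "kwargs": {
  "series": [
    [1,[-0.03,0,-1.5],0],
    [1,[-0.03,0,-3],0],
    [1,[-0.03,0,-4.5],0],
    [1,[-0.03,0,-6],0],
    [1,[-0.03,0,-7.5],0],
    [1,[-0.03,0,-8.5],0],
    [1,[-0.03,0,-9.2],0],
    [1,[-0.03,0,-9.2],0]
  ]
}}

```text
t: 7.8
eef_pos: [561.7, 22.8, 208.5]
tcp_rot: [3.081, 1.57, 1.437]
ft_force: [0.6, 3.5, 0.4]
opening: 0.335
```

{"fn": "apply_moves", "kwargs": {
  "series": [
    [1,[0,0,-0.4],0],
    [1,[0,0,-0.7],0],
    [1,[0,0,-0.9],0],
    [1,[0,0,-1.0],0],
    [1,[0,0,-1.1],0],
    [1,[0,0,-1.1],0]
  ]
}}

```text
t: 8.55
eef_pos: [562.5, 31.3, 208.5]
tcp_rot: [-0.245, 1.569, -1.889]
ft_force: [-2.4, -21.1, 0.2]
opening: 0.334
```

{"fn": "apply_moves", "kwargs": {
  "series": [
    [1,[0,0,-0.15],0],
    [1,[0,0,-0.15],0],
    [1,[0,0,-0.15],0]
  ]
}}

```text
t: 8.93
eef_pos: [562.5, 32.4, 208.5]
tcp_rot: [-0.281, 1.568, -1.925]
ft_force: [-1.5, -26.1, 0.1]
opening: 0.332
```

{"fn": "apply_moves", "kwargs": {
  "series": [
    [-1,[0,0,0],0],
    [-1,[0,0,0],0],
    [-1,[0,0,0],0],
    [-1,[0,0,0],0],
    [-1,[0,0,0],0],
    [-1,[0,0,0],0],
    [-1,[-3,0,0],0],
    [-1,[-8,0,0],0],
    [-1,[-12,0,0],0],
    [-1,[-12,0,0],0]
  ]
}}

```text
t: 10.18
eef_pos: [562.8, 34.5, 331.3]
tcp_rot: [1.579, 1.565, -0.066]
ft_force: [-0.2, -0.6, -1.4]
opening: 1.001
```

```bash
python3 -c "
from h import *
plan([])
snap('side','s4.png',(190,130,390,280),4)
c=snap('top','t4.png',(200,165,400,265),4)"
```

```text
t 10.18 pos [562.8  34.5 331.3] yang -0.074 open 1.001 F [-0.2 -0.6 -1.4]
```

View pics/s4.png

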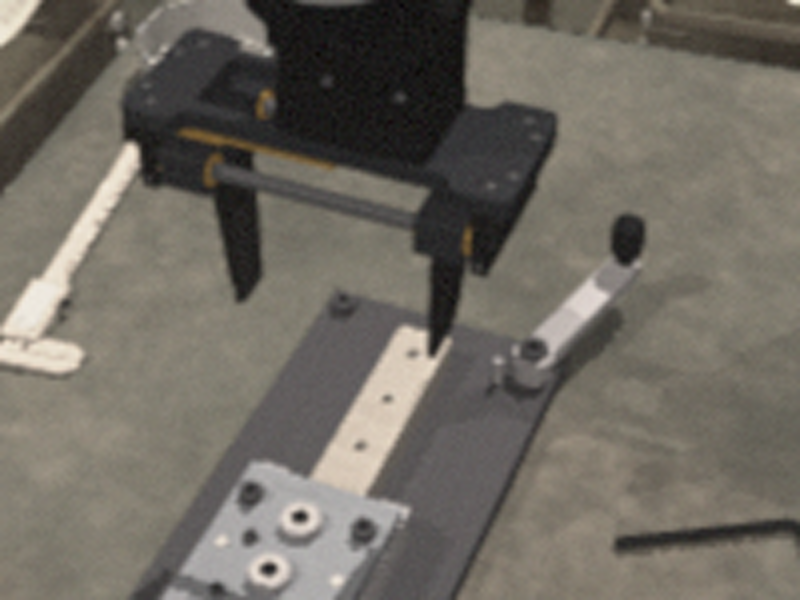

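The side view shows the bar inside the channel, its tail (crop (420,330)) just inside the latch line, and the latch still open. Next I cage the knob and swing the tool around the pivot.

```bash
python3 -c "
from h import *
plan([(459.5,-175,300,-.335),(459.5,-175,234,-.335)])"
```

```text
t 10.28 pos [562.4  34.5 328.3] yang -0.074 open 1.001 F [-0.2 -0.3  0.6]
[2.83, -8.71, 21.66] 0.261
[9.43, -8.71, 21.66] 0.261
```

{"fn": "apply_moves", "kwargs": {
  "series": [
    [0,[2.8,-8.7,21.7],0.261],
    [0,[2.8,-8.7,21.7],0.261],
    [0,[2.8,-8.7,21.7],0.261],
    [0,[2.8,-8.7,21.7],0.261],
    [0,[2.8,-8.7,21.7],0.261],
    [0,[2.8,-8.7,21.7],0.261],
    [0,[2.8,-8.7,21.7],0.261]
  ]
}}

```text
t: 11.15
eef_pos: [460.2, -174.6, 300.2]
tcp_rot: [-1.722, 1.57, 2.657]
ft_force: [0.9, 0.5, -0.4]
opening: 0.497
```

```bash
python3 -c "
from h import *
snap('side','s5.png',(260,100,420,220),5)
plan([(459.5,-175,234,-.335)])"
```

```text
t 11.2 pos [ 460.2 -174.5  300.3] yang -0.3333 open 0.504 F [ 0.3  1.  -0.5]
[6.63, -0.05, 0.07] 0.002
```

View pics/s5.png

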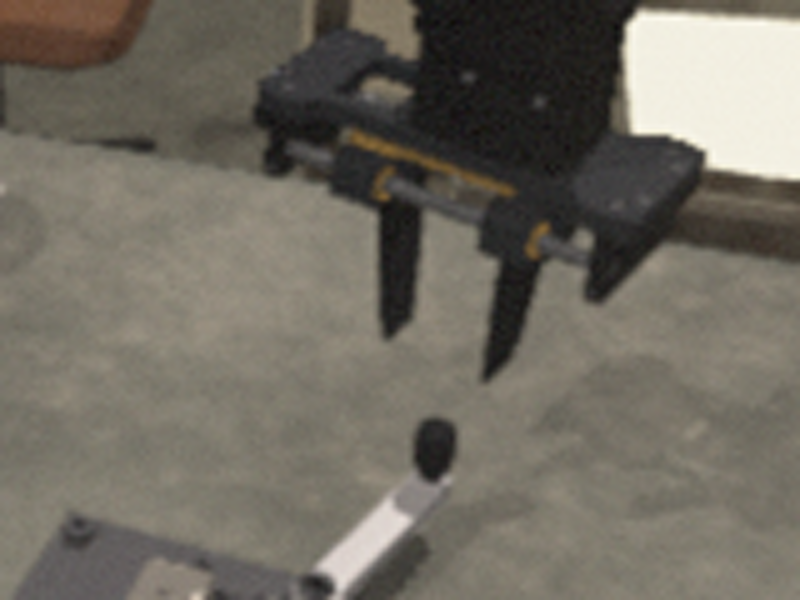

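The fingers straddle the knob's axis (tips at (393,335) and (490,378), knob at (435,445)). I descend and close to a loose cage.

{"fn": "apply_moves", "kwargs": {
  "series": [
    [0,[4,0,0],0],
    [0,[6.6,0,0],0],
    [0,[6.6,0,0],0],
    [0.4,[6.6,0,0],0],
    [0.4,[6.6,0,0],0],
    [0.4,[6.6,0,0],0]
  ]
}}

```text
t: 11.95
eef_pos: [459.9, -175.5, 235.3]
tcp_rot: [1.356, 1.569, -0.55]
ft_force: [0.8, -0.5, -0.1]
opening: 0.311
```

```bash
python3 -c "
from h import *
tg=[]
for q in list(np.arange(1.70,-.001,-.1))+[-.05,-.1]:
    a=-q-.0742; tg.append((492.5+100*np.cos(a),-82+100*np.sin(a),234,np.pi/2+a))
plan(tg)"
```

```text
t 11.95 pos [ 459.9 -175.5  235.3] yang -0.3349 open 0.311 F [ 0.8 -0.5 -0.1]
[0.13, 1.32, 0.02] -0.131
[0.13, 2.3, -0.16] -0.231
[0.13, 3.26, -0.44] -0.331
[0.13, 4.19, -0.81] -0.431
[0.14, 5.08, -1.28] -0.531
[0.14, 5.91, -1.83] -0.631
[0.14, 6.69, -2.46] -0.731
[0.14, 7.4, -3.16] -0.831
[0.14, 8.03, -3.93] -0.931
[0.14, 8.59, -4.76] -1.031
[0.14, 9.06, -5.65] -1.131
[0.14, 9.44, -6.57] -1.231
[0.14, 9.72, -7.53] -1.331
[0.14, 9.91, -8.51] -1.431
[0.14, 10.0, -9.51] -1.531
[0.14, 9.99, -10.5] -1.631
[0.14, 9.88, -11.5] -1.731
[0.14, 9.67, -12.48] -1.831
[0.14, 9.53, -12.96] -1.881
[0.14, 9.37, -13.43] -1.931
```

Swing to about q = 0.1 first.

{"fn": "apply_moves", "kwargs": {
  "series": [
    [0.4,[0,1.3,0],-0.131],
    [0.4,[0,2.3,-0.15],-0.231],
    [0.4,[0,3.25,-0.45],-0.331],
    [0.4,[0,4.2,-0.8],-0.431],
    [0.4,[0,5.1,-1.3],-0.531],
    [0.4,[0,5.9,-1.8],-0.631],
    [0.4,[0,6.7,-2.45],-0.731],
    [0.4,[0,7.4,-3.15],-0.831],
    [0.4,[0,8.05,-3.95],-0.931],
    [0.4,[0,8.6,-4.75],-1.031],
    [0.4,[0,9.05,-5.65],-1.131],
    [0.4,[0,9.45,-6.55],-1.231],
    [0.4,[0,9.7,-7.55],-1.331],
    [0.4,[0,9.9,-8.5],-1.431],
    [0.4,[0,10.0,-9.5],-1.531],
    [0.4,[0,10.0,-10.5],-1.631],
    [0.4,[0,9.9,-11.5],-1.731],
    [0.4,[0,9.9,-11.5],-1.731]
  ]
}}

```text
t: 14.2
eef_pos: [591.2, -99.0, 234.9]
tcp_rot: [-0.211, 1.57, -0.386]
ft_force: [0.5, -0.1, 0.0]
opening: 0.301
```

```bash
python3 -c "
from h import *
snap('side','s6.png',(190,130,390,280),4)
tg=[]
for q in [0,-.05,-.1,-.13]:
    a=-q-.0742; tg.append((492.5+100*np.cos(a),-82+100*np.sin(a),234,np.pi/2-.0742))
plan(tg)"
```

```text
t 14.25 pos [591.1 -99.4 234.8] yang 1.3943 open 0.297 F [-1.1  0.2 -0.1]
[0.08, 1.0, -0.06] -0.102
[0.08, 1.5, -0.13] -0.102
[0.08, 1.99, -0.22] -0.102
[0.08, 2.28, -0.28] -0.102
```

View pics/s6.png

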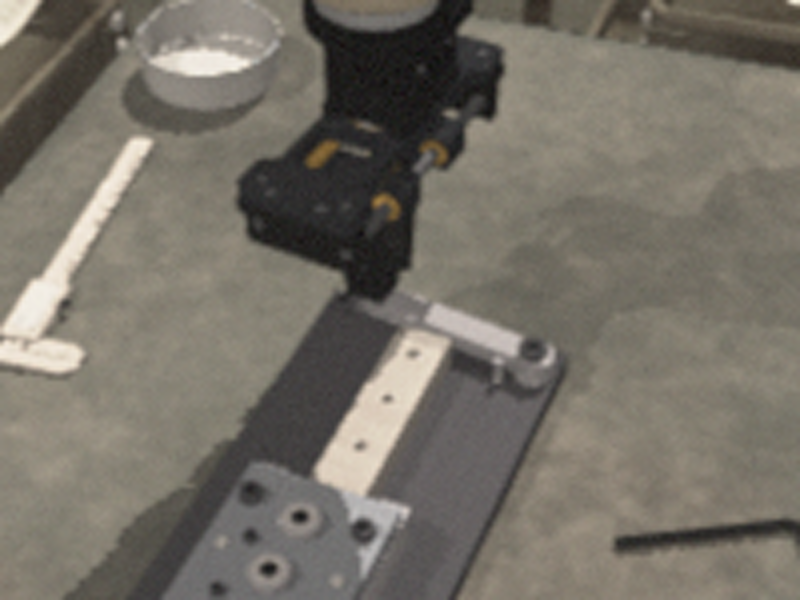

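The latch arm now lies almost across the bar's tail (arm from (540,360) to (370,300)), with the knob between the fingers. I push it shut while watching the force.

{"fn": "apply_moves", "kwargs": {
  "series": [
    [0.4,[0,0.5,-0.03],-0.05],
    [0.4,[0,1.0,-0.06],-0.1],
    [0.4,[0,1.3,-0.1],-0.1],
    [0.4,[0,1.5,-0.13],-0.1],
    [0.4,[0,1.6,-0.13],-0.1],
    [0.4,[0,1.6,-0.13],-0.1]
  ]
}}

```text
t: 15.0
eef_pos: [592.5, -84.4, 234.7]
tcp_rot: [-1.352, 1.569, -1.429]
ft_force: [-0.9, -8.0, 0.7]
opening: 0.303
```

{"fn": "apply_moves", "kwargs": {
  "series": [
    [0.4,[0,0.1,0],0],
    [0.4,[0,0.2,0],0],
    [0.4,[0,0.2,0],0],
    [0.4,[0,0.2,0],0]
  ]
}}

```text
t: 15.5
eef_pos: [592.6, -83.7, 234.6]
tcp_rot: [-1.44, 1.568, -1.516]
ft_force: [-3.5, -19.8, 0.1]
opening: 0.304
```

```bash
python3 -c "
from h import *
plan([])"
```

```text
t 15.5 pos [592.6 -83.7 234.6] yang 1.4947 open 0.304 F [ -3.5 -19.8   0.1]
```

It is against a hard stop (about 20 N for 0.7 mm). I back off to centre, lift clear and look.

{"fn": "apply_moves", "kwargs": {
  "series": [
    [0.4,[0,-0.7,0],0],
    [0.2,[0,-0.7,0],0],
    [0.2,[0,-0.7,0],0],
    [0.2,[-4,-0.7,0],0],
    [0.2,[-9,-0.7,0],0],
    [0.2,[-14,-0.7,0],0],
    [0.2,[-16,-6,0],0],
    [0.2,[-16,-12,0],0],
    [0.2,[-16,-18,0],0],
    [0.2,[-16,-24,0],0],
    [0.2,[-16,-28,0],0],
    [0.2,[-16,-28,0],0]
  ]
}}

```text
t: 17.0
eef_pos: [571.3, -362.8, 393.9]
tcp_rot: [2.913, 1.57, 2.835]
ft_force: [-0.3, -0.1, 0.2]
opening: 0.398
```

```bash
python3 -c "
from h import *
a=snap('top','t7.png',(175,165,335,265),2.5);b=snap('side','s7.png',(190,190,350,310),2.5)
snap('side','x.png',(190,190,350,310),2.5)
A=cv2.imread('pics/t7.png');B=cv2.imread('pics/s7.png')
B=cv2.resize(b['image'][190:270,255:345,::-1],None,fx=7,fy=7,interpolation=2) if 0 else B
A=cv2.resize(a['image'][165:265,175:335,::-1],None,fx=5,fy=5,interpolation=cv2.INTER_CUBIC)[:,:]
B=cv2.resize(b['image'][190:280,235:345,::-1],None,fx=3.3,fy=3.3,interpolation=cv2.INTER_CUBIC)
A=cv2.resize(a['image'][165:265,255:335,::-1],None,fx=5,fy=5,interpolation=cv2.INTER_CUBIC)
H=np.zeros((500,770,3),np.uint8);H[:A.shape[0],:400]=A;H[:B.shape[0],405:405+B.shape[1]]=B
cv2.imwrite('pics/f7.png',H)
plan([])"
```

```text
t 17.15 pos [ 572.  -359.6  394.4] yang 1.4966 open 0.397 F [-0.6  0.7 -0.2]
```

View pics/f7.png

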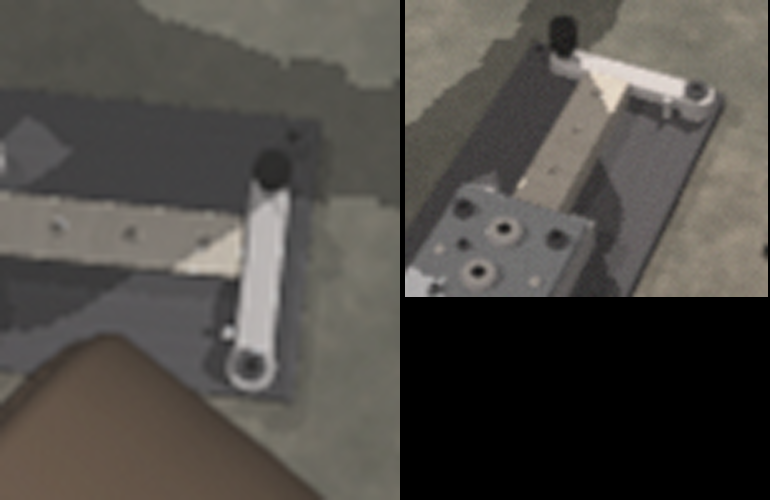

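The arm lies across directly behind the bar's tail (top view: arm from (251,364) to knob (273,168), tail at x≈242). I check the angle numerically.

```bash
python3 -c "
from h import *
c=cams.read_camera('top')
W=lambda U,z:w(c,255+(U[0]+.5)/5-.5,165+(U[1]+.5)/5-.5,z)[:2]
d=W((273,168),65)-W((251,364),37);print(np.hypot(*d),'q',-.0742-np.arctan2(d[1],d[0]))
for a,b in(((250,190),(237,340)),((290,190),(273,350))):
    d=W(a,32)-W(b,32);print('edge q',-.0742-np.arctan2(d[1],d[0]))
n=[W(U,36) for U in((57,226),(129,233),(204,241))]
a=-.0742
for P in n:
    d=P-(562.6,59.3);print(np.cos(a)*d[0]+np.sin(a)*d[1],-np.sin(a)*d[0]+np.cos(a)*d[1])
"
```

```text
98.3421448334522 q 0.01269252507310041
edge q -0.012857694248773519
edge q 0.008333395981456132
1.9384469968246572 -38.94743078359263
2.028527016912032 -76.54946895974092
1.754293812277047 -115.67848411150915
```

```bash
python3 -c "
from h import *
print(job.job_done())"
```

```text
the job is handed in; nothing more can be done
None
```

The bar is loaded and the latch is shut; I handed the job in at about 17 s of the 58 s allowed. I gripped the bar just behind its middle, laid it on the bed and slid it under the bushing plate. I stopped when it met firm resistance (about 26 N), then swung the latch by its knob until it hit a hard stop (about 20 N).

**Latch:** the last pictures give a latch angle of 0 ± 0.013 rad, with the arm lying straight across behind the bar's tail.

**Bar:** its last hole measures at jig y of about -115.7 mm, against about -115 expected. My jig position fit was only good to about 3 mm along y, so the pictures alone don't prove the bar is fully home. The better evidence is the firm resistance and the latch closing with only 1 mm to spare.

**Other checks:** the arm finished well clear, touching nothing. I made no moves near the brush, caliper, tin or hex key, though I did not measure them again. No force reading came near the limits.

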